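Chuck key out, start the lathe

ROBOT

A 7-joint arm with a two-finger parallel gripper is mounted at the origin on the work surface. World frame = base frame: x ahead of the robot, y to its left, z up, the work surface at z = 0. Lengths are in m, angles in rad, forces in N, time in s.
With the tool pointing down it reaches from about 0.35 to 0.9 m from the base axis. Payload 8.1 kg.
Tool frame: the origin (TCP) lies on the centre line of the jaws, within the pads' length; the fingertips stand 19 mm ahead of it and the grasp point (between the pads) is the TCP (arm.tip_reach is the distance from the TCP to the fingertips, in m); z points along the fingers, y is the line along which they close (so a half turn about z gives the same grasp; the last joint's range is limited). The gripper opens to 92 mm and grips with 3 to 60 N. Pads are 19 mm wide; open, the fingers measure 130 mm over their backs; the gripper's body (75 mm by 190 mm) begins 47 mm behind the grasp point.
Start: joints at [1.016, 0.434, 0.025, 1.573, -0.012, 1.134, -0.075], TCP at [0.273, -0.562, 0.246] pointing down, gripper open.
Joint ranges: [-2.62, 2.62], [-0.44, 2.09], [-1.27, 1.32], [0.08, 2.57], [-1.32, 4.46], [0.12, 2], [-2.74, 2.74]. Speed limits (rad/s): [2.22, 2.22, 3.01, 3.01, 3.14, 3.14, 3.14].

INTERFACE

Orientations are given as a rotation vector (axis times angle).
In Python, from cell import arm gives the robot as it stands.
- The arm moves only by the tool arm_command, never from a script. Its argument "targets" is a list that holds one entry, the list of rows, each a list of 6 numbers: the shift along the tool's x, y, z in m, then the turn, a rotation vector about the tool's x, y, z in rad. A call has 1 to 10 rows; each row shifts and turns the commanded pose from where the row before left it, along the tool's axes as they then stand; what a row does not reach is not made up. A row lasts 1/8 s, in which the tool goes at most 62.5 mm and 10.7 degrees, less where a joint would pass 70% of its speed; a pose out of reach is approached as far as the arm can. A call with a gripper value outside its range is refused whole. "jaw" is the finger opening in m, from 0 to 0.0918, set as the call begins (left out, the last holds). The fingers move at their own pace and stop on an object; "newtons" is the grip in N (left out, the last holds). Time passes only in rows, so rows that do not move let the fingers close. It gives the time, the measured TCP pose, the force, the opening and the grip force at its end, in the units of the state.
- arm.observe(): the state, without advancing time (a new reading comes with each control period).
- arm.get_image(name): name is "side" or "top"; returns a dict with "pixels" (420x560x3 uint8, red, green, blue), "z_map" (420x560 float32, m along the optical axis (not along the pixel's ray), 0 where there is no reading), "fx", "fy", "cx", "cy" (pixels), "xyz" and "rotation" of the camera in the world. Camera axes: x right, y down, z forward; pixel columns grow to the right and rows downward; lengths in m; the calibration is good to about 2 mm. A picture is of the moment at which its call begins.
- arm.sign_off(): hands the job in; it is judged then, once.
The state is a dict: "clock": time; "joints": joint angles; "dq": joint speeds; "joint_efforts": joint torques, N m; "position": TCP position; "ee_rot": TCP orientation; "force": force on the tool from outside, world axes, zero at the start; "ft_torque": the same for the moment, N m; "width": opening from 0.0 (shut) to 1.0 (fully open); "gripper_force": force on a finger pad.
Only numpy, scipy, OpenCV 4.12 (cv2) and the standard library are available. Lean on these libraries where they do the work, as an engineer would, in place of code of your own. Each camera call takes 0.05 s, during which the arm holds its last target. There are 200 camera calls.

TASK

The lathe is about to be started, but its T-handled chuck key is still standing in the chuck: pull the key out and stand it, tip down, in the steel tool pot. Then start the motor: turn the long starter handle on the sloping control box clockwise against its spring until you feel its stop, hold it against the stop for a good second without forcing it, and let it spring all the way back. Never turn the starter while the key is in the chuck, keep the pot upright, and do not disturb the stop button, the speed dial, the wooden finial, the cork sanding block or the roll of tape.

Things in the scene. Friction and masses are not known exactly. Their poses are not given: they have to be found in the camera images.
- lathe: mini wood lathe, 720 mm long, fixed. Origin: on the bench under the middle of the bed; y along the spindle towards the headstock, x away from the operator. Spindle 170 mm up; headstock y = 170 to 365 mm, 150 mm deep, 240 mm high; steel chuck 100 mm in diameter, y = 90 to 150 mm; blank, tool rest and tailstock towards -y, all below 210 mm
- chuck_hole (a point): mouth of the key hole on top of the chuck, 216 mm above the bench: round hole 11.5 mm wide, 24 mm deep, straight down
- key: steel T-handled chuck key, 0.17 kg, 118 mm long. Origin: underside of its tip; z up the shaft to the cross bar, x along the bar. Tip 10 mm round, 22 mm long (so far inside the chuck), then a shoulder 18 mm wide, 9 mm high, resting on the chuck; shaft 11 mm round. Stands upright and loose in the hole, its bar turned any way
- key_bar (a point): middle of the key's cross bar, 110 mm above the tip: bar 11 mm round, 90 mm long, with 16 mm balls on its ends. 304 mm above the bench at the start; free space all round
- key_tip (a point): lowest point of the key's tip
- pot: plain steel tool pot, empty, open at the top, round, 88 mm outside, 82 mm inside, 85 mm high, floor 6 mm thick, 0.6 kg, loose on the bench. Origin: centre of its underside; z up its axis. The key leans in it with its bar above the rim
- console: grey control box fixed on the bench, 140 mm deep (x), 230 wide (y), front 50 and back 131 mm high. Origin: centre of its underside. Control face slopes 30 degrees: outward normal (-0.5, 0, 0.866), up the slope (0.866, 0, 0.5) in the box's frame, left is +y. Long starter handle on the left half, round speed dial (34 mm across, 23 high) upper right, round stop button (38 across, 31 high) lower right
- starter_hub (a point): point on the starter's axis of rotation (along the face's normal), 27 mm out from the face. The handle is a black bar 16 mm wide, from 28 mm behind the axis to 78 mm in front, flanks 16 to 38 mm out from the face, on a hub 38 mm across over a disc 72 mm across, 4 mm high. At rest its long end points 45 degrees left of straight up the slope
- starter_push (a point): point on the centre line of the handle's long end, 60 mm from the axis, 27 mm out from the face, 8 mm inside the bar's left flank; it turns with the handle
- starter (a joint): angle of the starter handle, rad: 0 at rest (run), grows clockwise as seen facing the box (positive about the face's inward normal). A spring drives it back to 0: 4 N at starter_push starts it moving and the force there grows by 0.67 N for every 0.1 rad. A hard stop, which has to be felt, lies somewhere between 0.8 and 1.4 rad
- stop_button (a joint): travel of the stop button, m: 0 out, 0.006 pressed in. Not to be pressed
- dial_mark (a point): white mark on the rim of the speed dial, which turns easily. Not to be turned
- finial: small turned wooden finial standing on the bench, 52 mm across, 100 mm high. To be left alone. Origin: its underside
- sander: cork sanding block, 110 x 65 x 35 mm. To be left alone. Origin: its underside
- tape: flat roll of paper tape, 100 mm across, 24 mm high. To be left alone. Origin: its underside

How it is judged:
By the outcome, as a careful person would: the job done as asked, in the order asked, and still so for the second after the job is handed in, with the robot touching nothing.
It also fails if it takes over 61 s, if anything falls off the work surface, if the arm or the gripper's body presses on something with over 40 N, if the wrist force passes 120 N, or if a joint passes its speed limit or range.

## Working session

There is one attempt and no reset: what is moved stays moved. The work goes in short steps, Python scripts to look and compute and a tool call to move; the robot and the scene stay as the last step left them, time stands still between calls to the robot, and variables do not carry over. Pictures are saved under pics/ and viewed, at most 10 in all, crops included, and the job is handed in when it is done.

Besides the shell and the picture viewer there is one more tool, called after "Emit:" as name([rows], argument=value, ...), one row to a line, values as JSON. arm_command: Moves the arm, as the interface text tells. Its arguments: {"type":"object","properties":{"targets":{"type":"array","items":{"type":"array","items":{"type":"array","items":{"type":"number"}}}},"jaw":{"type":"number"},"newtons":{"type":"number"}},"required":["targets"]}

```bash
mkdir -p pics; ls
cat > h.py <<'E'
import numpy as np, cv2
from scipy.spatial.transform import Rotation as R
from cell import arm
def cloud(im):
    z=im["z_map"]; v,u=np.indices(z.shape)
    c=np.stack([(u-im["cx"])/im["fx"]*z,(v-im["cy"])/im["fy"]*z,z],-1)
    r=np.array(im["rotation"]); r=r if r.shape==(3,3) else R.from_rotvec(r).as_matrix()
    return c@r.T+np.array(im["xyz"])
def ray(im,u,v,h):
    r=np.array(im["rotation"]); r=r if r.shape==(3,3) else R.from_rotvec(r).as_matrix()
    d=r@np.array([(u-im["cx"])/im["fx"],(v-im["cy"])/im["fy"],1]); o=np.array(im["xyz"])
    return o+d*(h-o[2])/d[2]
def save(im,name): cv2.imwrite("pics/"+name,im["pixels"][:,:,::-1])
E
python3 - <<'E'
from h import *
for n in("side","top"):
    im=arm.get_image(n); save(im,n+"0.png"); np.savez(n+"0.npz",**im)
    print(n,im["xyz"],np.round(im["rotation"],3).tolist(),im["fx"],im["cx"],im["cy"])
o=arm.observe(); print(o)
E
```

```text
pics
side [-0.27986312  0.87482662  0.87749957] [-0.868, 2.268, -1.352] 523.5144614180624 282.30161546792255 209.91764587547195
top [ 0.28961075 -0.04287037  1.33031719] [-2.013, 2.199, -0.243] 442.6115798203034 274.33736547503025 209.24045797400467
{'clock': 0.1, 'joints': array([ 1.0164035 ,  0.43512746,  0.02495474,  1.57402332, -0.01162365,
        1.13399103, -0.07509166]), 'dq': array([-2.96662155e-05, -1.76936039e-03, -1.58379617e-04, -2.39990787e-03,
        3.69345626e-04,  6.90495689e-04,  1.08123404e-03]), 'joint_efforts': array([ 3.51867515e-03, -6.69125533e+01,  9.88210849e-01, -3.15147972e+01,
       -6.05961727e-02,  3.74296855e-02,  2.19382144e-05]), 'position': array([ 0.2726403 , -0.56190971,  0.2450326 ]), 'ee_rot': array([-3.06048637e+00, -7.03270449e-01,  6.42860577e-04]), 'force': array([-0.02671477,  0.38785576, -0.61837325]), 'ft_torque': array([ 0.01234893, -0.01405933,  0.02207675]), 'gripper_force': 0.0, 'width': 0.9995677729063266}
```

View pics/top0.png

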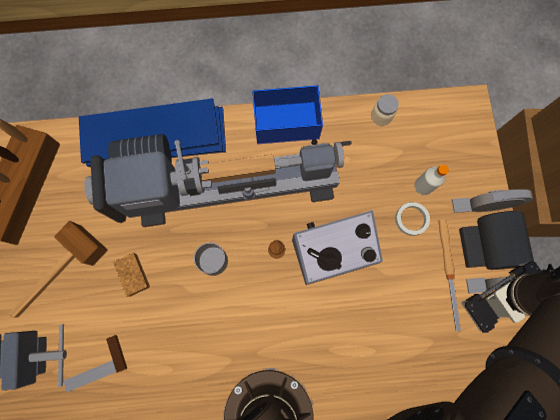

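View pics/side0.png

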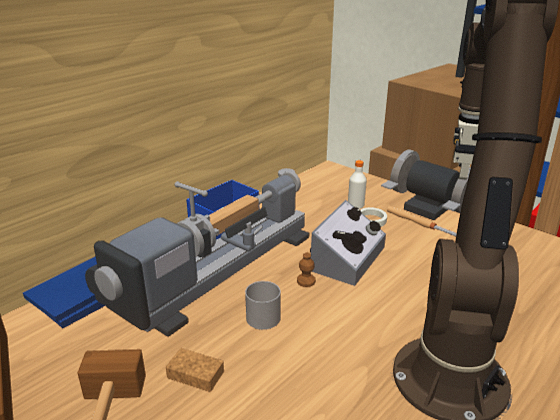

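The top view shows the key bar around (179,160), the pot at (211,260), the finial at (277,249) and the console at (338,247). The starter hub is near (328,259), with its long end towards (310,248). The side view shows the T-key at (190,190) and the pot at (263,305).

```bash
cat > m.py <<'E'
from h import *
S={n:dict(np.load(n+"0.npz")) for n in("side","top")}
P={n:cloud(S[n]) for n in S}
for n in S:
    p=P[n]; q=p[(p[...,2]>0.27)&(p[...,2]<0.33)&(p[...,0]>0.4)&(abs(p[...,0]-0.65)<0.25)&(p[...,1]>0.1)&(p[...,1]<.6)]
    b=q[q[:,2]>0.292]
    if len(b)>5:
        (c,sz,a)=cv2.minAreaRect(b[:,:2].astype(np.float32)); vx=cv2.fitLine(b[:,:2].astype(np.float32),cv2.DIST_HUBER,0,.01,.01).ravel()
        print(n,"bar",len(b),c,sz,"line",vx,"z",np.percentile(b[:,2],[5,50,95]))
    # pot
    c0=ray(S["top"],211,260,0.085)
    d=np.hypot(p[...,0]-c0[0],p[...,1]-c0[1]); q=p[(d<0.07)&(p[...,2]>0.078)&(p[...,2]<0.095)]
    if len(q)>5:print(n,"pot",c0,len(q),cv2.minEnclosingCircle(q[:,:2].astype(np.float32)),np.median(q[:,2]))
    c0=ray(S["top"],338,247,0.09)
    q=p[(np.hypot(p[...,0]-c0[0],p[...,1]-c0[1])<0.15)&(p[...,2]>0.045)&(p[...,2]<0.14)]
    px=S[n]["pixels"]
    # face plane by RANSAC-ish : grey pixels
    m=(np.hypot(p[...,0]-c0[0],p[...,1]-c0[1])<0.15)&(p[...,2]>0.045)&(p[...,2]<0.14)&(px.min(-1)>120)&(np.ptp(px.astype(int),axis=-1)<40)
    q=p[m].astype(np.float32); print(n,"face",c0,len(q), cv2.minAreaRect(q[:,:2]))
    cc=q.mean(0); 
    for _ in range(4):
        cc=q.mean(0); nn=np.linalg.svd(q-cc)[2][2]; nn*=np.sign(nn[2]); q=q[abs((q-cc)@nn)<0.004]
    print("normal",nn,"c",cc,len(q),cv2.minAreaRect(q[:,:2]), "z",q[:,2].min(),q[:,2].max())
    # controls: points above face by h
    M=(np.hypot(p[...,0]-cc[0],p[...,1]-cc[1])<0.15); pp=p[M]; h=(pp-cc)@nn
    v=np.array([0,0,1])-nn*nn[2]; v/=np.linalg.norm(v); l=np.cross(nn,v)  # up slope, left?
    np.savez(n+"f.npz",nn=nn,cc=cc,v=v,l=l)
    w=pp[(h>0.012)&(h<0.05)]-cc; dark=px[M][(h>0.012)&(h<0.05)].max(-1)<90
    # picture in face coords
    im=np.zeros((300,300,3),np.uint8); 
    for (a,b_,hh),k in zip(np.c_[w@l,w@v,w@nn],dark):
        x=int(150-a*1000);y=int(150-b_*1000)
        if 0<=x<300 and 0<=y<300: cv2.circle(im,(x,y),1,(int(hh*5000),255 if k else 80,80),-1)
    cv2.imwrite(f"pics/face_{n}.png",im)
    print("l",l,"v",v)
E
python3 m.py
python3 - <<'E'
import cv2,numpy as np
a=[cv2.imread(f"pics/face_{n}.png") for n in("top","side")]
cv2.imwrite("pics/faces.png",np.hstack(a))
from sys import path; path.insert(0,'.')
E
python3 - <<'E'
import cv2
a=cv2.imread("pics/top0.png")[190:300,280:400]; b=cv2.imread("pics/side0.png")[190:300,300:420]
import numpy as np
c=cv2.resize(np.hstack([a,b]),None,fx=3.2,fy=3.2,interpolation=cv2.INTER_CUBIC)[:360]
f=cv2.imread("pics/faces.png")[40:260]
f=cv2.resize(f,(c.shape[1],240)); cv2.imwrite("pics/comb.png",np.vstack([c,f])[:600])
E
```

```text
side bar 178 (0.6605472564697266, 0.15631115436553955) (0.10387945175170898, 0.01529337652027607) line [0.98976994 0.14267258 0.6572926  0.15788162] z [0.29678907 0.30867573 0.31309894]
side pot [0.43935305 0.12436379 0.085     ] 262 ((0.44515255093574524, 0.13088123500347137), 0.047760412096977234) 0.08391821339137234Traceback (most recent call last):
  File "m.py", line 19, in <module>
    q=p[m].astype(np.float32); print(n,"face",c0,len(q), cv2.minAreaRect(q[:,:2]))
                                                         ~~~~~~~~~~~~~~~^^^^^^^^^
cv2.error: OpenCV(4.12.0) /io/opencv/modules/imgproc/src/convhull.cpp:143: error: (-215:Assertion failed) total >= 0 && (depth == CV_32F || depth == CV_32S) in function 'convexHull'

[ WARN:0@0.007] global loadsave.cpp:275 findDecoder imread_('pics/face_top.png'): can't open/read file: check file path/integrity
[ WARN:0@0.007] global loadsave.cpp:275 findDecoder imread_('pics/face_side.png'): can't open/read file: check file path/integrity
Traceback (most recent call last):
cv2.error: OpenCV(4.12.0) :-1: error: (-5:Bad argument) in function 'imwrite'
> Overload resolution failed:
>  - img data type = object is not supported
>  - Expected Ptr<cv::UMat> for argument 'img'

[ WARN:0@0.016] global loadsave.cpp:275 findDecoder imread_('pics/faces.png'): can't open/read file: check file path/integrity
Traceback (most recent call last):
TypeError: 'NoneType' object is not subscriptable
```

```bash
sed -i 's/px.min(-1)>120)&(np.ptp(px.astype(int),axis=-1)<40)/px[...,2]>110)\&(px[...,2].astype(int)>px[...,0].astype(int)-15)/; s/print(n,"face",c0,len(q), cv2.minAreaRect(q\[:,:2\]))/print(n,"face",c0,len(q))/; s/cv2.minAreaRect(q\[:,:2\])/cv2.minAreaRect(np.ascontiguousarray(q[:,:2]))/' m.py
python3 m.py
python3 - <<'E'
import cv2,numpy as np
a=cv2.imread("pics/top0.png")[190:300,280:400]; b=cv2.imread("pics/side0.png")[190:300,300:420]
c=cv2.resize(np.hstack([a,b]),(700,320),interpolation=cv2.INTER_CUBIC)
f=np.hstack([cv2.imread(f"pics/face_{n}.png")[30:270] for n in("top","side")])
f=cv2.resize(f,(700,280)); cv2.imwrite("pics/comb.png",np.vstack([c,f]))
E
```

```text
side bar 178 (0.6605472564697266, 0.15631115436553955) (0.10387945175170898, 0.01529337652027607) line [0.98976994 0.14267258 0.6572926  0.15788162] z [0.29678907 0.30867573 0.31309894]
side pot [0.43935305 0.12436379 0.085     ] 262 ((0.44515255093574524, 0.13088123500347137), 0.047760412096977234) 0.08391821339137234
side face [ 0.44385357 -0.23492305  0.09      ] 1933
normal [-0.4895313  -0.09938631  0.8663033 ] c [ 0.44039953 -0.21930575  0.09509243] 1718 ((0.44018810987472534, -0.23682893812656403), (0.14134958386421204, 0.2352515459060669), 11.45904541015625) z 0.05046804 0.13525346
l [-1.98964301e-01  9.80006734e-01  6.71692521e-10] v [0.84898308 0.17236343 0.49951835]
top bar 204 (0.6616182327270508, 0.15539489686489105) (0.10482265055179596, 0.014325644820928574) line [0.99072725 0.13586569 0.66145307 0.15448247] z [0.3056487  0.30995795 0.31298391]
top pot [0.43935305 0.12436379 0.085     ] 128 ((0.4460115432739258, 0.12887802720069885), 0.04435288533568382) 0.08522452543226333
top face [ 0.44385357 -0.23492305  0.09      ] 3197
normal [-0.49154675 -0.09940042  0.86515975] c [ 0.44887367 -0.23264347  0.096861  ] 2888 ((0.4429057538509369, -0.23725512623786926), (0.1375548094511032, 0.22853727638721466), 11.37436580657959) z 0.050216828 0.13574268
l [-1.98207632e-01  9.80160078e-01  2.50598375e-09] v [0.84799508 0.17148127 0.50149629]
```

View pics/comb.png

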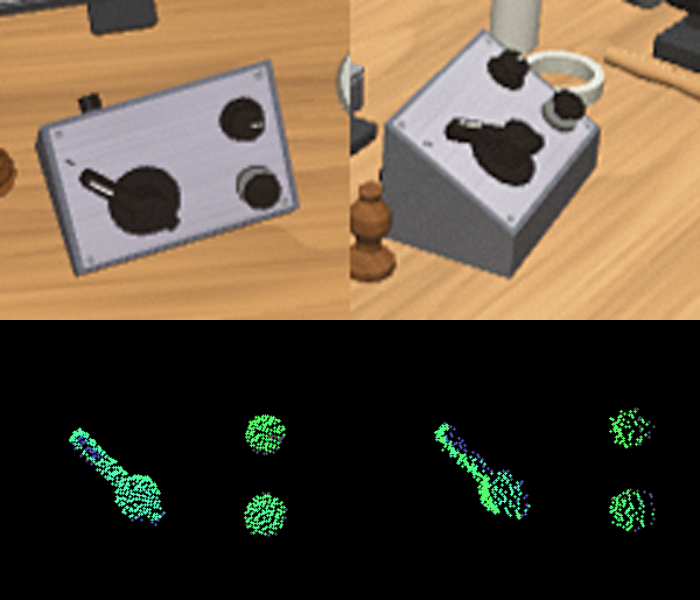

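The crop shows the handle pointing up-left, the dial upper right and the stop button lower right, so the starter hub lies at about (0.403, -0.210, 0.104). The key bar is at about (0.661, 0.156, 0.304), lying 8° off x, and the pot is at (0.446, 0.130).

```bash
cat >> h.py <<'E'
np.set_printoptions(precision=4,suppress=True)
def frame(z,y):
    z=np.array(z,float);z/=np.linalg.norm(z); y=np.array(y,float); y-=z*(y@z); y/=np.linalg.norm(y)
    return np.stack([np.cross(y,z),y,z],1)
def go(pos,Rt=None):
    o=arm.observe(); R0=R.from_rotvec(o["ee_rot"]).as_matrix(); Rt=R0 if Rt is None else Rt
    d=np.array(pos)-o["position"]
    print("turn",R.from_matrix(R0.T@Rt).as_rotvec(),"shift in target axes",Rt.T@d,"in present axes",R0.T@d)
E
python3 - <<'E'
from h import *
go([0.661,0.156,0.39],frame([0,0,-1],[.139,-.9905,0]))
E
```

```text
turn [-0.0014  0.0003  0.3123] shift in target axes [ 0.4844 -0.657  -0.145 ] in present axes [ 0.6628 -0.4766 -0.1444]
```

Emit:
arm_command([
  [[0,0,-0.05,0,0,0.156],[0,0,-0.05,0,0,0.156],[0.03,-0.041,-0.003,0,0,0],[0.03,-0.041,-0.003,0,0,0],[0.03,-0.041,-0.003,0,0,0],[0.03,-0.041,-0.003,0,0,0],[0.03,-0.041,-0.003,0,0,0],[0.03,-0.041,-0.003,0,0,0],[0.03,-0.041,-0.003,0,0,0],[0.03,-0.041,-0.003,0,0,0]],
], jaw=0.06)

```text
clock: 1.35
position: [0.4652, -0.2025, 0.3697]
ee_rot: [-3.134, -0.219, 0.001]
force: [1.0, -0.1, 0.5]
width: 0.653
gripper_force: 0.0
```

Emit:
arm_command([
  [[0.03,-0.041,-0.003,0,0,0],[0.03,-0.041,-0.003,0,0,0],[0.03,-0.041,-0.003,0,0,0],[0.03,-0.041,-0.003,0,0,0],[0.03,-0.041,-0.003,0,0,0],[0.03,-0.041,-0.003,0,0,0],[0.03,-0.041,-0.003,0,0,0],[0.03,-0.041,-0.003,0,0,0],[0,0,0,0,0,0]],
])

```text
clock: 2.48
position: [0.6568, 0.1591, 0.3919]
ee_rot: [-3.131, -0.229, 0.004]
force: [0.2, -0.1, -0.1]
width: 0.653
gripper_force: 0.0
```

Run:
```python
from h import *
o=arm.observe(); print(o["position"],o["joints"],o["clock"],o["force"])
go([0.661,0.156,0.302],frame([0,0,-1],[.139,-.9905,0]))
im=arm.get_image("side"); save(im,"side1.png")
p=cloud(im); b=p[(p[...,2]>0.298)&(p[...,2]<0.314)&(p[...,0]>0.59)&(p[...,0]<.73)&(abs(p[...,1]-.156)<.03)]
print(len(b)); print(cv2.minAreaRect(np.ascontiguousarray(b[:,:2]).astype(np.float32)))
```

```text
[0.6568 0.1591 0.3919] [-0.149   0.4799 -0.289   1.1582  0.1292  1.5228 -1.8384] 2.475 [ 0.2173 -0.1253 -0.0893]
turn [-0.0023  0.0024  0.0063] shift in target axes [0.0037 0.0037 0.0899] in present axes [0.0039 0.0039 0.0898]
169
((0.6583458185195923, 0.1569829136133194), (0.10465426743030548, 0.014445899985730648), 8.573901176452637)
```

View pics/side1.png

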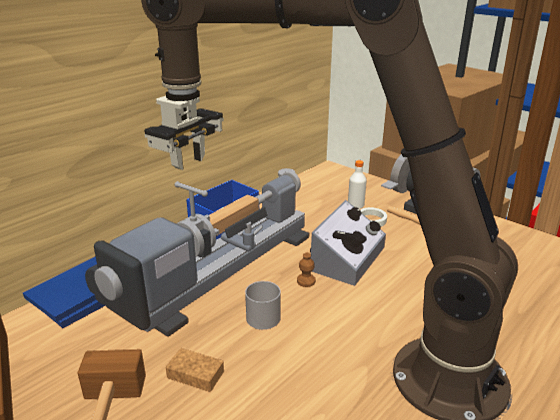

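The gripper hovers above the key's bar (190,190), in line with it, so I'll descend and grip.

Emit:
arm_command([
  [[0.003,0.003,0.03,0,0,0.006],[0,0,0.03,0,0,0],[0,0,0.03,0,0,0],[0,0,0,0,0,0]],
])

```text
clock: 3.02
position: [0.6589, 0.1493, 0.3015]
ee_rot: [3.133, 0.207, -0.007]
force: [-0.1, -1.3, 0.4]
width: 0.657
gripper_force: 0.0
```

Emit:
arm_command([
  [[0,0,0,0,0,0],[0,0,0,0,0,0],[0,0,0,0,0,0],[0,0,0,0,0,0],[0,0,0,0,0,0]],
], jaw=0, newtons=40)

```text
clock: 3.65
position: [0.6602, 0.1517, 0.3039]
ee_rot: [-3.135, -0.21, -0.0]
force: [-0.2, 0.1, 1.0]
width: 0.157
gripper_force: 0.2
```

Emit:
arm_command([
  [[0,0,0,0,0,0],[0,0,0,0,0,0],[0,0,0,0,0,0]],
])

```text
clock: 4.03
position: [0.6601, 0.1522, 0.3037]
ee_rot: [-3.134, -0.211, 0.0]
force: [-0.1, 2.5, 0.7]
width: 0.113
gripper_force: 39.9
```

Emit:
arm_command([
  [[0,0,-0.008,0,0,0],[0,0,-0.008,0,0,0],[0,0,-0.01,0,0,0],[0,0,-0.014,0,0,0],[0,0,-0.02,0,0,0],[0,0,-0.02,0,0,0],[0,0,0,0,0,0]],
])

```text
clock: 4.9
position: [0.6609, 0.1515, 0.3862]
ee_rot: [-3.134, -0.209, -0.006]
force: [0.3, -0.5, -1.2]
width: 0.112
gripper_force: 39.9
```

Run:
```python
from h import *
o=arm.observe(); print(o["position"],o["joints"],o["clock"],o["force"],o["width"])
im=arm.get_image("side"); save(im,"side2.png")
cv2.imwrite("pics/c2.png",cv2.resize(im["pixels"][80:330,100:350,::-1],None,fx=2.2,fy=2.2))
go([0.446,0.130,0.385],frame([0,0,-1],[.139,-.9905,0]))
```

```text
[0.6609 0.1515 0.3862] [-0.14    0.4805 -0.2841  1.1702  0.1311  1.5042 -1.8393] 4.9 [ 0.255  -0.4511 -1.2213] 0.11217402328134857
turn [ 0.0002 -0.0017 -0.0061] shift in target axes [-0.2154 -0.0086 -0.0004] in present axes [-0.2154 -0.0073 -0.0008]
```

View pics/c2.png

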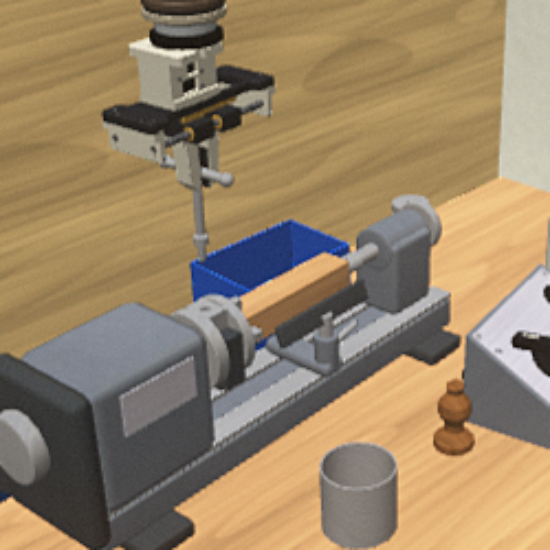

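The key is out of the chuck and hangs straight down from the gripper (200,180 to 200,255 in the crop). Next I'll carry it to the pot.

Emit:
arm_command([
  [[-0.036,-0.002,0,0,0,0],[-0.036,-0.002,0,0,0,0],[-0.036,-0.002,0,0,0,0],[-0.036,-0.002,0,0,0,0],[-0.036,-0.001,0,0,0,0],[0,0,0.05,0,0,0],[0,0,0.05,0,0,0],[0,0,0.03,0,0,0],[0,0,0,0,-0.122,0],[0,0,0,0,0,0]],
])

```text
clock: 6.2
position: [0.4811, 0.1361, 0.2522]
ee_rot: [3.12, 0.207, -0.194]
force: [-0.6, -0.1, -2.0]
width: 0.112
gripper_force: 39.9
```

Run:
```python
from h import *
o=arm.observe(); print(o["position"],o["joints"],o["clock"],o["force"],o["width"])
im=arm.get_image("side"); save(im,"side3.png")
a=im["pixels"][180:340,200:360]; np.savez("side3.npz",**im); im2=arm.get_image("top"); np.savez("top3.npz",**im2); b=im2["pixels"][200:300,160:260]
cv2.imwrite("pics/c3.png",np.hstack([cv2.resize(a,(400,400)),cv2.resize(b,(400,400))])[:,:,::-1])
Rt=frame([-.1207,-.017,-.9925],[.139,-.9905,0])
go([0.481,0.135,0.122],Rt)
for n in("side","top"):
    im={"side":im,"top":im2}[n]; p=cloud(im); q=p[(np.hypot(p[...,0]-.446,p[...,1]-.13)<.065)&(p[...,2]>0.078)&(p[...,2]<0.092)]
    print(n,len(q),len(q) and cv2.minEnclosingCircle(np.ascontiguousarray(q[:,:2]).astype(np.float32)))
```

```text
[0.4811 0.1361 0.2522] [-0.1056  0.3249 -0.3346  1.7466  0.0737  1.2072 -1.8986] 6.2 [-0.5514 -0.0511 -1.9605] 0.11183190238452118
turn [-0.0008 -0.0019 -0.0057] shift in target axes [0.016  0.0016 0.1304] in present axes [0.0158 0.0016 0.1304]
side 257 ((0.4429379999637604, 0.12877534329891205), 0.04720596596598625)
top 0 0
```

View pics/c3.png

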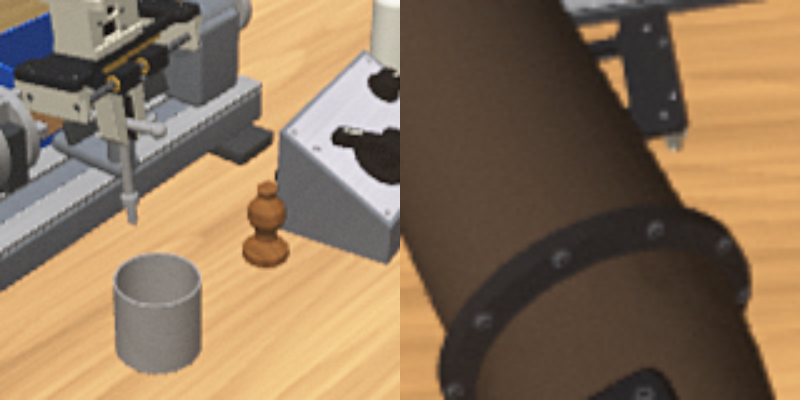

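The tilted key hangs above the pot mouth, with its tip at (133,222) in the crop. It is clear to lower.

Emit:
arm_command([
  [[0.004,0,0.03,0,0,0],[0.004,0,0.03,0,0,0],[0.004,0,0.03,0,0,0],[0.003,0.001,0.025,0,0,0],[0.001,0,0.01,0,0,0],[0,0,0,0,0,0]],
])

```text
clock: 7.05
position: [0.4812, 0.1357, 0.128]
ee_rot: [3.121, 0.209, -0.189]
force: [-0.6, 0.0, -1.6]
width: 0.108
gripper_force: 39.9
```

Run:
```python
from h import *
o=arm.observe(); print(o["position"],o["clock"],o["force"],o["width"])
print(o["position"]+.11*R.from_rotvec(o["ee_rot"]).as_matrix()[:,2])
```

```text
[0.4812 0.1357 0.128 ] 7.05 [-0.6091  0.0296 -1.5996] 0.10807801185820064
[0.4681 0.1339 0.0189]
```

Emit:
arm_command([
  [[0,0,0.004,0,0,0],[0,0,0.004,0,0,0],[0,0,0.002,0,0,0],[0,0,0,0,0,0]],
])

```text
clock: 7.55
position: [0.4801, 0.1355, 0.1177]
ee_rot: [3.121, 0.209, -0.191]
force: [0.6, -0.0, -1.6]
width: 0.108
gripper_force: 39.9
```

Emit:
arm_command([
  [[0,0,0.002,0,0,0],[0,0,0,0,0,0]],
])

```text
clock: 7.8
position: [0.4799, 0.1354, 0.1157]
ee_rot: [3.121, 0.209, -0.191]
force: [0.3, -0.2, -1.4]
width: 0.112
gripper_force: 39.9
```

Emit:
arm_command([
  [[0,0,0,0,0,0],[0,0,0,0,0,0],[0,0,0,0,0,0],[0,0,0,0,0,0]],
], jaw=0.06)

```text
clock: 8.3
position: [0.48, 0.1355, 0.1159]
ee_rot: [3.121, 0.209, -0.19]
force: [-0.6, 0.0, -0.6]
width: 0.499
gripper_force: 0.0
```

Emit:
arm_command([
  [[0,0,-0.02,0,0,0],[0,0,-0.03,0,0,0],[0,0,-0.05,0,0,0],[0,0,-0.05,0,0,0],[0,0,0,0,0,0]],
])

```text
clock: 8.93
position: [0.5002, 0.1388, 0.2684]
ee_rot: [3.123, 0.209, -0.179]
force: [0.9, -0.4, -0.2]
width: 0.653
gripper_force: 0.0
```

Run:
```python
from h import *
o=arm.observe(); print(o["position"],o["joints"],o["clock"],o["force"],o["width"])
im=arm.get_image("side"); save(im,"side4.png")
cv2.imwrite("pics/c4.png",cv2.resize(im["pixels"][140:340,200:420],None,fx=2.5,fy=2.5)[:,:,::-1])
f=np.load("topf.npz"); nn,cc,v,l=[f[k] for k in("nn","cc","v","l")]
hub=cc+.031*l-.0317*v+.027*nn
for th in (0,.8,1.1,1.4):
    a=np.pi/4-th; e=np.cos(a)*v+np.sin(a)*l; t=np.cos(a)*-l+np.sin(a)*v   # e along handle, t push direction
    Rt=frame(-nn,-t); Rt2=frame(-nn,t)
    p=hub+.06*e-.027*t+.004*nn   # TCP so that fingertip 12mm off face
    print(th,"p",p,"e",e,"t",t,"rot",R.from_matrix(Rt).as_rotvec())
    if th==0:
        print("pre");go(p-.02*t+.10*nn,Rt);go(p-.02*t+.10*nn,Rt2)
p=cloud(im); q=p[(np.hypot(p[...,0]-.45,p[...,1]+.06)<.05)&(p[...,2]>.03)]; print("finial",q.mean(0),q.max(0),q.min(0))
```

```text
[0.5002 0.1388 0.2684] [-0.1057  0.3366 -0.3316  1.6861  0.0775  1.2468 -1.8919] 8.925 [ 0.8839 -0.4386 -0.2262] 0.65314843943717
0 p [ 0.4082 -0.1465  0.1195] e [0.4595 0.8143 0.3546] t [ 0.7398 -0.5718  0.3546] rot [-1.244   2.3186 -0.2043]
pre
turn [0.7478 0.292  2.192 ] shift in target axes [ 0.3255 -0.0237 -0.0461] in present axes [-0.1817  0.2601  0.0892]
turn [-0.2412  0.6176 -0.8232] shift in target axes [-0.3255  0.0237 -0.0461] in present axes [-0.1817  0.2601  0.0892]
0.8 p [ 0.4466 -0.1748  0.1381] e [0.8508 0.1572 0.5014] t [ 0.1858 -0.9826 -0.0073] rot [-0.2417  2.6071  0.0752]
1.1 p [ 0.4547 -0.1926  0.1406] e [ 0.8677 -0.1402  0.4769] t [-0.0739 -0.9851 -0.1552] rot [0.1511 2.6234 0.1796]
1.4 p [ 0.4579 -0.212   0.1402] e [ 0.8071 -0.4251  0.4097] t [-0.327  -0.8997 -0.2892] rot [0.545  2.5884 0.2816]
finial [ 0.4558 -0.0546  0.068 ] [ 0.4774 -0.0399  0.1021] [ 0.4401 -0.0767  0.0301]
```

View pics/c4.png

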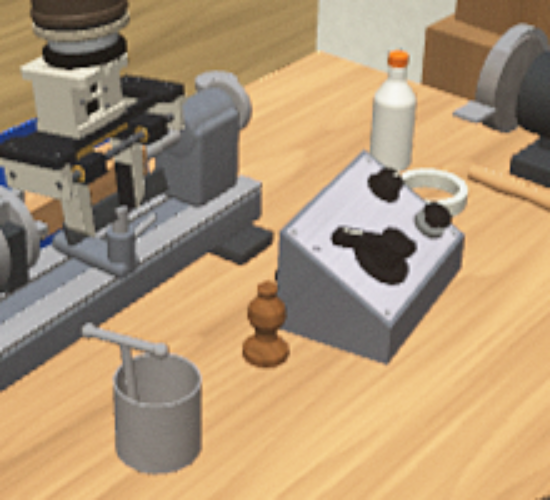

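The key stands in the pot, leaning on the rim, with its bar above it (125,340 in the crop). The finial and console are undisturbed. Next I'll turn the closed gripper square to the control face.

Emit:
arm_command([
  [[0,0,-0.01,-0.04,0.103,-0.137],[0,0,0,-0.04,0.103,-0.137],[0,0,0,-0.04,0.103,-0.137],[0,0,0,-0.04,0.103,-0.137],[0,0,0,-0.04,0.103,-0.137],[0,0,0,-0.04,0.103,-0.137],[0,0,0,0,0,0]],
], jaw=0, newtons=20)

```text
clock: 9.85
position: [0.4968, 0.1363, 0.2724]
ee_rot: [2.558, 1.369, 0.735]
force: [0.3, -0.4, -0.4]
width: 0.008
gripper_force: 0.0
```

```bash
cat > st.py <<'E'
from h import *
import sys
f=np.load("topf.npz"); nn,cc,v,l=[f[k] for k in("nn","cc","v","l")]
hub=cc+.031*l-.0317*v+.027*nn
def pose(th,off=.027,out=.004,r=.06):
    a=np.pi/4-th; e=np.cos(a)*v+np.sin(a)*l; t=np.cos(a)*-l+np.sin(a)*v
    return hub+r*e-off*t+out*nn, frame(-nn,t)
def where():
    o=arm.observe(); d=o["position"]-hub; Rm=R.from_rotvec(o["ee_rot"]).as_matrix()
    print("clock",o["clock"],"q",o["joints"],"a",d@l,"b",d@v,"out",d@nn,"F in tool axes",Rm.T@o["force"],"z.nn",Rm[:,2]@nn,"yaw th",np.arctan2(-Rm[:,0]@-l,-Rm[:,0]@v)+np.pi/4,"w",o["width"])
E
python3 - <<'E'
from st import *
where(); go(*pose(0,.047,.104))
E
```

```text
clock 9.85 q [-0.0224  0.015  -0.4335  2.1869  0.3046  0.4558 -1.2837] a 0.3211128927461312 b 0.22367292524558416 out 0.06460776920555612 F in tool axes [-0.3161  0.3414  0.4561] z.nn -0.9999702164715962 yaw th 3.1438167819686123 w 0.007509231292967333
turn [-0.0046  0.0062 -0.0022] shift in target axes [-0.3252  0.0219 -0.0394] in present axes [-0.3254  0.0225 -0.0375]
```

Run:
```python
from st import *
p,Rt=pose(0,.047,.004); print(p); go(p+[0,0,.08],Rt)
```

```text
[ 0.3934 -0.135   0.1124]
turn [-0.0046  0.0062 -0.0022] shift in target axes [-0.2969  0.0503 -0.0086] in present axes [-0.2968  0.0509 -0.007 ]
```

Emit:
arm_command([
  [[-0.05,0.008,-0.001,0,0.006,0],[-0.05,0.008,-0.001,0,0,0],[-0.05,0.008,-0.001,0,0,0],[-0.05,0.009,-0.001,0,0,0],[-0.05,0.009,-0.002,0,0,0],[-0.046,0.009,-0.002,0,0,0],[0,0,0,0,0,0]],
])

```text
clock: 10.72
position: [0.4141, -0.0893, 0.2048]
ee_rot: [2.57, 1.373, 0.738]
force: [0.8, 1.1, -0.0]
width: 0.007
gripper_force: 0.0
```

Run:
```python
from st import *
where(); p,Rt=pose(0,.047,.004); go(p,Rt)
```

```text
clock 10.725 q [ 0.1306 -0.036   0.1498  2.4459 -0.7248  0.3564  0.3303] a 0.11642081947520729 b 0.08090616531276551 out 0.06921372677642615 F in tool axes [ 1.2435 -0.0323  0.5436] z.nn -0.9998844559226088 yaw th 3.1476639808603837 w 0.007100101384031378
turn [-0.0152  0.0008 -0.0061] shift in target axes [-0.0795 -0.0219  0.0652] in present axes [-0.0796 -0.0204  0.0656]
```

```bash
cat >> st.py <<'E'
def pose15(th,off=.027,out=.005,r=.06,tilt=15):
    p,_=pose(th,off,out,r); a=np.pi/4-th; t=np.cos(a)*-l+np.sin(a)*v
    s,c=np.sin(np.radians(tilt)),np.cos(np.radians(tilt)); h=v[:2]/np.linalg.norm(v[:2])
    return p,frame([s*h[0],s*h[1],-c],t)
E
python3 - <<'E'
from st import *
p,Rt=pose15(0,.045); go(p+[0,0,.05],Rt); go(p,Rt); print(p)
E
```

```text
turn [ 0.169  -0.1875  0.0128] shift in target axes [-0.0568  0.0038  0.032 ] in present axes [-0.0618 -0.0015  0.021 ]
turn [ 0.169  -0.1875  0.0128] shift in target axes [-0.0661 -0.0052  0.0803] in present axes [-0.0796 -0.0184  0.0646]
[ 0.3944 -0.1363  0.114 ]
```

Emit:
arm_command([
  [[0,0,0,0.056,-0.062,0.004],[0,0,0,0.056,-0.062,0.004],[0,0,0,0.056,-0.062,0.004],[-0.02,0.001,0.011,0,0,0],[-0.02,0.001,0.011,0,0,0],[-0.016,0.001,0.01,0,0,0],[0,0,0,0,0,0]],
])

```text
clock: 11.6
position: [0.3951, -0.1331, 0.1636]
ee_rot: [2.689, 1.42, 0.399]
force: [0.2, -0.6, 0.4]
width: 0.0
gripper_force: 0.0
```

Run:
```python
from st import *
where(); p,Rt=pose15(0,.045); go(p+[0,0,.05],Rt); go(p,Rt)
```

```text
clock 11.6 q [ 0.2252  0.0972  0.0895  2.3371 -0.3055  0.4898 -0.0316] a 0.07725784917044962 b 0.03663039275395132 out 0.04732020034227632 F in tool axes [-0.2744  0.5518 -0.4039] z.nn -0.9679423808812251 yaw th 3.1391375470025844 w 0.00017792945024411365
turn [ 0.0056 -0.008   0.0039] shift in target axes [-0.0029  0.0014 -0.0007] in present axes [-0.0029  0.0014 -0.0007]
turn [ 0.0056 -0.008   0.0039] shift in target axes [-0.0122 -0.0076  0.0476] in present axes [-0.0126 -0.0079  0.0475]
```

Emit:
arm_command([
  [[-0.004,-0.003,0.016,0,0,0],[-0.004,-0.003,0.016,0,0,0],[-0.004,-0.002,0.015,0,0,0],[0,0,0,0,0,0]],
])

```text
clock: 12.1
position: [0.3951, -0.135, 0.1149]
ee_rot: [2.686, 1.423, 0.401]
force: [-0.5, 0.5, 0.2]
width: 0.006
gripper_force: 0.0
```

Run:
```python
from st import *
where()
for th in(0,.2,.4,.6,.8): go(*pose15(th))
im=arm.get_image("side"); b=arm.get_image("top")
cv2.imwrite("pics/c5.png",np.hstack([cv2.resize(im["pixels"][190:300,300:410],(400,400)),cv2.resize(b["pixels"][200:300,270:370],(400,400))])[:,:,::-1])
```

```text
clock 12.1 q [ 0.2816  0.2018  0.0381  2.3921 -0.4416  0.3407  0.1237] a 0.075334568999098 b 0.011920598846123048 out 0.005348867948782092 F in tool axes [ 0.1263 -0.6513 -0.3439] z.nn -0.9683027208458008 yaw th 3.1366060523379025 w 0.006165582511426937
turn [ 0.0062 -0.0095  0.0067] shift in target axes [-0.0016  0.0177 -0.0026] in present axes [-0.0017  0.0177 -0.0025]
turn [ 0.0052 -0.01    0.2052] shift in target axes [ 0.0083  0.0287 -0.0057] in present axes [ 0.0023  0.0298 -0.0055]
turn [ 0.0042 -0.0106  0.4013] shift in target axes [ 0.0201  0.0377 -0.0084] in present axes [ 0.0039  0.0426 -0.0081]
turn [ 0.0032 -0.011   0.5954] shift in target axes [ 0.0333  0.0444 -0.0106] in present axes [ 0.0028  0.0555 -0.0103]
turn [ 0.0022 -0.0114  0.7887] shift in target axes [ 0.0476  0.0485 -0.0123] in present axes [-0.0008  0.068  -0.0119]
```

View pics/c5.png

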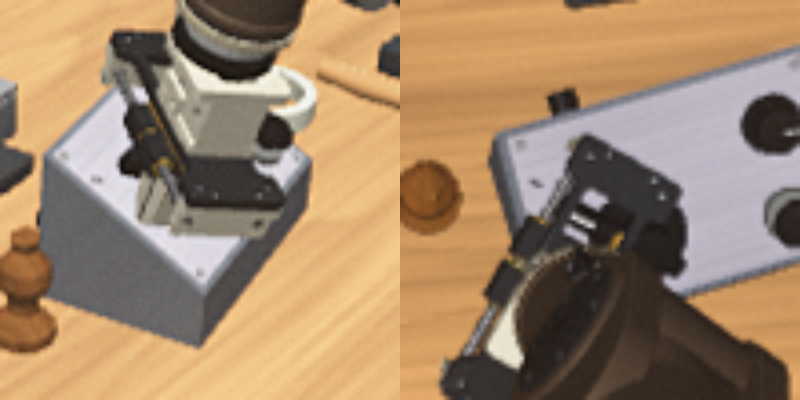

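The gripper's closed fingers stand on the face to the left of the handle, clear of it, and the finial and dial are free. I'll start the push.

Emit:
arm_command([
  [[-0.001,0.009,-0.001,0,0,0],[-0.001,0.009,-0.001,0,0,0],[0.001,0.003,-0.001,0,0,0.05],[0.001,0.003,-0.001,0,0,0.05],[0.001,0.003,-0.001,0,0,0.05],[0.002,0.003,-0.001,0,0,0.05],[0.001,0.003,0,0,0,0.05],[0.001,0.003,-0.001,0,0,0.05],[0.002,0.003,-0.001,0,0,0.05],[0.001,0.003,0,0,0,0.05]],
])

```text
clock: 13.45
position: [0.4279, -0.1573, 0.1314]
ee_rot: [2.966, 0.875, 0.421]
force: [-6.5, 4.3, 2.8]
width: 0.005
gripper_force: 3.3
```

Run:
```python
from st import *
where()
for th in(.4,.7,): go(*pose15(th))
```

```text
clock 13.45 q [ 0.1916  0.2215  0.1788  2.2991 -0.4532  0.4327 -0.2407] a 0.046960444963090736 b 0.04418220925802604 out 0.005688285629892273 F in tool axes [-2.2751 -6.7847 -4.1996] z.nn -0.9679538026751411 yaw th 3.5421988028361486 w 0.005134522083451248
turn [ 0.0009 -0.01    0.0004] shift in target axes [ 0.0015 -0.0001  0.0003] in present axes [ 0.0015 -0.0001  0.0003]
turn [-0.0005 -0.0101  0.2912] shift in target axes [ 0.0117  0.016  -0.0028] in present axes [ 0.0067  0.0187 -0.0027]
```

Emit:
arm_command([
  [[0.002,0.003,-0.001,0,0,0.05],[0.002,0.003,0,0,0,0.05],[0.001,0.003,-0.001,0,0,0.05],[0.002,0.003,0,0,0,0.05],[0.001,0.003,-0.001,0,0,0.05],[0.002,0.003,0,0,0,0.05],[0,0,0,0,0,0]],
])

```text
clock: 14.32
position: [0.4429, -0.1689, 0.1377]
ee_rot: [-3.063, -0.423, -0.42]
force: [-5.6, 5.6, -1.2]
width: 0.006
gripper_force: 3.4
```

Emit:
arm_command([
  [[0.001,0.002,0,0,0,0.03],[0.001,0.002,-0.001,0,0,0.03],[0,0,0,0,0,0]],
])

```text
clock: 14.7
position: [0.4455, -0.172, 0.1392]
ee_rot: [-3.067, -0.332, -0.417]
force: [-4.0, 6.0, -2.5]
width: 0.004
gripper_force: 3.4
```

Run:
```python
from st import *
where()
for th in(.7,.75,.8,.9): go(*pose15(th))
```

```text
clock 14.7 q [ 0.1291  0.2413  0.2806  2.2479 -0.4865  0.4855 -0.5482] a 0.029131669373774184 b 0.06045499299569504 out 0.005258354308067523 F in tool axes [-3.1709 -6.7489  1.7263] z.nn -0.9676842645657877 yaw th 3.911176893453318 w 0.003945592045374512
turn [-0.0039 -0.0088 -0.0671] shift in target axes [-0.0026 -0.0031  0.001 ] in present axes [-0.0028 -0.0029  0.001 ]
turn [-0.0041 -0.0088 -0.0189] shift in target axes [-0.0013 -0.      0.0006] in present axes [-0.0013  0.      0.0006]
turn [-0.0043 -0.0086  0.0294] shift in target axes [0.     0.003  0.0003] in present axes [-0.      0.003   0.0003]
turn [-0.0047 -0.0084  0.126 ] shift in target axes [ 0.0032  0.0089 -0.0003] in present axes [ 0.0021  0.0092 -0.0004]
```

Emit:
arm_command([
  [[0.001,0.002,0,0,0,0.03],[0.001,0.002,0,0,0,0.03],[0,0,0,0,0,0]],
])

```text
clock: 15.08
position: [0.448, -0.1755, 0.1397]
ee_rot: [-3.067, -0.239, -0.414]
force: [-6.3, 7.0, -0.9]
width: 0.005
gripper_force: 3.6
```

Emit:
arm_command([
  [[0.001,0.002,0,0,0,0.03],[0.001,0.002,0,0,0,0.03],[0,0,0,0,0,0]],
])

```text
clock: 15.45
position: [0.4505, -0.179, 0.1402]
ee_rot: [-3.065, -0.146, -0.411]
force: [-5.9, 8.1, -1.2]
width: 0.009
gripper_force: 3.8
```

Run:
```python
from st import *
where()
for th in(.85,.9,.95): go(*pose15(th))
```

```text
clock 15.45 q [ 0.1172  0.2522  0.3114  2.2317 -0.5045  0.5007 -0.6396] a 0.021252116312184464 b 0.06401913452156947 out 0.004368540869133816 F in tool axes [-5.2856 -8.5871  0.094 ] z.nn -0.9676659029192216 yaw th -2.2479217622523424 w 0.008987930504872482
turn [-0.0055 -0.0082 -0.0424] shift in target axes [-0.0026 -0.0017  0.    ] in present axes [-0.0027 -0.0015  0.    ]
turn [-0.0057 -0.008   0.0059] shift in target axes [-0.0013  0.0014 -0.0003] in present axes [-0.0013  0.0014 -0.0003]
turn [-0.0059 -0.0079  0.0542] shift in target axes [ 0.0002  0.0045 -0.0005] in present axes [-0.0001  0.0045 -0.0005]
```

Emit:
arm_command([
  [[0,0.002,0,0,0,0.03],[0.001,0.002,0,0,0,0.03],[0,0,0,0,0,0]],
])

```text
clock: 15.82
position: [0.4523, -0.1827, 0.1405]
ee_rot: [-3.06, -0.055, -0.409]
force: [-4.1, 7.4, -0.7]
width: 0.005
gripper_force: 3.9
```

Emit:
arm_command([
  [[0,0.002,0,0,0,0.03],[0.001,0.002,0,0,0,0.03],[0,0,0,0,0,0]],
])

```text
clock: 16.2
position: [0.4539, -0.1865, 0.1408]
ee_rot: [-3.053, 0.036, -0.406]
force: [-2.3, 7.8, -1.0]
width: 0.006
gripper_force: 4.1
```

Run:
```python
from st import *
where()
for th in(.95,1,1.05): go(*pose15(th))
```

```text
clock 16.2 q [ 0.1097  0.262   0.3401  2.2194 -0.526   0.5131 -0.7242] a 0.013248078689644754 b 0.06584749280864358 out 0.003937845590157536 F in tool axes [-2.7213 -7.6716  0.7621] z.nn -0.9679974104264838 yaw th -2.1253076618557682 w 0.005663431777531277
turn [-0.0066 -0.0088 -0.0646] shift in target axes [-0.003  -0.0031 -0.0004] in present axes [-0.0032 -0.0029 -0.0005]
turn [-0.0068 -0.0086 -0.0163] shift in target axes [-0.0017  0.     -0.0006] in present axes [-0.0017  0.     -0.0007]
turn [-0.0071 -0.0085  0.0322] shift in target axes [-0.0004  0.0031 -0.0008] in present axes [-0.0004  0.0031 -0.0008]
```

Emit:
arm_command([
  [[0,0.002,0,0,0,0.03],[0.001,0.002,0,0,0,0.03],[0,0,0,0,0,0]],
])

```text
clock: 16.58
position: [0.4552, -0.1903, 0.1408]
ee_rot: [-3.043, 0.126, -0.403]
force: [0.7, 9.7, -2.8]
width: 0.006
gripper_force: 4.3
```

Emit:
arm_command([
  [[0,0.002,0,0,0,0.03],[0,0,0,0,0,0]],
])

```text
clock: 16.82
position: [0.4557, -0.1923, 0.141]
ee_rot: [-3.037, 0.171, -0.403]
force: [2.2, 10.0, -3.3]
width: 0.003
gripper_force: 4.5
```

Run:
```python
from st import *
where()
for th in(1.05,1.1,1.15): go(*pose15(th))
```

```text
clock 16.825 q [ 0.1054  0.2689  0.361   2.2119 -0.5433  0.5212 -0.7857] a 0.007235783441526121 b 0.06654197848435223 out 0.0037944150230087457 F in tool axes [ 0.0691 -9.8841  4.3041] z.nn -0.968389324184129 yaw th -2.033818992453626 w 0.0029973313639722414
turn [-0.0076 -0.0097 -0.0568] shift in target axes [-0.0026 -0.0026 -0.0008] in present axes [-0.0027 -0.0024 -0.0008]
turn [-0.0078 -0.0095 -0.0083] shift in target axes [-0.0013  0.0005 -0.0009] in present axes [-0.0013  0.0005 -0.0009]
turn [-0.008  -0.0093  0.0403] shift in target axes [ 0.0001  0.0036 -0.0009] in present axes [-0.      0.0036 -0.001 ]
```

Emit:
arm_command([
  [[0.001,0.002,0,0,0,0.03],[0,0,0,0,0,0]],
])

```text
clock: 17.08
position: [0.4563, -0.1942, 0.141]
ee_rot: [-3.03, 0.216, -0.4]
force: [2.6, 9.7, -4.5]
width: 0.006
gripper_force: 4.6
```

Emit:
arm_command([
  [[0,0.002,0,0,0,0.03],[0,0,0,0,0,0]],
])

```text
clock: 17.32
position: [0.4566, -0.1963, 0.1411]
ee_rot: [-3.023, 0.261, -0.399]
force: [4.0, 10.7, -3.9]
width: 0.01
gripper_force: 4.7
```

Emit:
arm_command([
  [[0.001,0.002,0,0,0,0.03],[0,0,0,0,0,0]],
])

```text
clock: 17.58
position: [0.4572, -0.1969, 0.1411]
ee_rot: [-3.013, 0.304, -0.395]
force: [4.1, 14.2, -1.0]
width: 0.004
gripper_force: 7.3
```

Run:
```python
from st import *
where()
for th in(1.1,1.15,1.2): go(*pose15(th))
```

```text
clock 17.575 q [ 0.1006  0.2762  0.3814  2.2041 -0.5604  0.5323 -0.8478] a 0.002388603073296348 b 0.06704852966089957 out 0.003601708855386255 F in tool axes [  0.7061 -14.5452   2.8945] z.nn -0.9684686473319347 yaw th -1.943048160252284 w 0.004323716577563074
turn [-0.0106 -0.0087 -0.0968] shift in target axes [-0.0033 -0.0039 -0.0009] in present axes [-0.0036 -0.0036 -0.0009]
turn [-0.0108 -0.0085 -0.0481] shift in target axes [-0.0021 -0.0008 -0.001 ] in present axes [-0.0021 -0.0007 -0.001 ]
turn [-0.011  -0.0082  0.0006] shift in target axes [-0.0007  0.0023 -0.001 ] in present axes [-0.0007  0.0023 -0.0011]
```

Progress has stalled and the force has jumped from about 11 to 14.5 N, which looks like the stop. I'll confirm with 1 mm more, then hold.

Emit:
arm_command([
  [[0,0.001,0,0,0,0],[0,0,0,0,0,0]],
])

```text
clock: 17.82
position: [0.4572, -0.197, 0.1411]
ee_rot: [-3.013, 0.301, -0.395]
force: [3.9, 17.8, 1.4]
width: 0.007
gripper_force: 8.9
```

Emit:
arm_command([
  [[0,0,0,0,0,0],[0,0,0,0,0,0],[0,0,0,0,0,0],[0,0,0,0,0,0],[0,0,0,0,0,0],[0,0,0,0,0,0],[0,0,0,0,0,0],[0,0,0,0,0,0],[0,0,0,0,0,0],[0,0,0,0,0,0]],
])

```text
clock: 19.08
position: [0.4572, -0.197, 0.141]
ee_rot: [-3.013, 0.301, -0.395]
force: [3.9, 16.8, 0.7]
width: 0.005
gripper_force: 8.8
```

The tool did not move while the force rose to 17 N, so this is the stop, and it has been held for about 1.5 s. After a little longer I'll follow the handle back.

Emit:
arm_command([
  [[0,0,0,0,0,0],[0,0,0,0,0,0],[-0.003,-0.007,0,0,0,-0.1],[-0.003,-0.007,0,0,0,-0.1],[-0.003,-0.006,0,0,0,-0.1],[-0.003,-0.006,0,0,0,-0.1],[-0.003,-0.006,0,0,0,-0.1],[0,0,0,0,0,0]],
])

```text
clock: 20.08
position: [0.442, -0.168, 0.1389]
ee_rot: [-3.061, -0.461, -0.425]
force: [0.4, 8.0, -2.5]
width: 0.002
gripper_force: 3.4
```

Run:
```python
from st import *
where()
for th in(.6,.3,): go(*pose15(th))
go(*pose15(0,.045))
```

```text
clock 20.075 q [ 0.1424  0.2333  0.2567  2.2594 -0.4778  0.474  -0.4786] a 0.033731006301093575 b 0.0580460422168824 out 0.006276911431952978 F in tool axes [ 1.9571 -7.6083  2.9958] z.nn -0.968370457165525 yaw th 3.824773335720773 w 0.0023464335644499206
turn [-0.0021 -0.0118 -0.0801] shift in target axes [-0.0028 -0.0044  0.0023] in present axes [-0.0032 -0.0042  0.0023]
turn [-0.0004 -0.012  -0.372 ] shift in target axes [-0.0066 -0.0237  0.0058] in present axes [-0.0148 -0.0197  0.0057]
turn [ 0.0014 -0.0121 -0.6688] shift in target axes [-0.0046 -0.0607  0.0136] in present axes [-0.0414 -0.0448  0.0132]
```

Emit:
arm_command([
  [[-0.004,-0.006,0.001,0,0,-0.1],[-0.004,-0.006,0.001,0,0,-0.1],[-0.003,-0.006,0.001,0,0,-0.1],[-0.003,-0.006,0.001,0,0,-0.1],[-0.002,-0.006,0.001,0,0,-0.1],[-0.002,-0.006,0.001,0,0,-0.1],[-0.002,-0.006,0.001,0,0,-0.07],[0,-0.008,0.001,0,0,0],[0,-0.008,0.001,0,0,0],[0,0,0,0,0,0]],
])

```text
clock: 21.32
position: [0.393, -0.136, 0.1179]
ee_rot: [2.693, 1.409, 0.403]
force: [-1.2, 0.2, 0.3]
width: 0.007
gripper_force: 0.0
```

Run:
```python
from st import *
where()
go(*pose15(0,.045))
```

```text
clock 21.325 q [ 0.2729  0.1919  0.052   2.3943 -0.4401  0.3474  0.1155] a 0.07477942375184199 b 0.011463845598317406 out 0.009084134249295168 F in tool axes [-0.41   -1.0588 -0.6122] z.nn -0.9686075255156144 yaw th 3.146499896206119 w 0.006607090791525213
turn [ 0.0084 -0.009  -0.0033] shift in target axes [-0.0002  0.0005  0.0042] in present axes [-0.0002  0.0005  0.0042]
```

Emit:
arm_command([
  [[0.004,0.003,-0.016,0,0,0],[0.005,0.003,-0.02,0,0,0],[0.007,0.005,-0.029,0,0,0],[0.007,0.005,-0.029,0,0,0],[0.007,0.005,-0.029,0,0,0],[0.007,0.005,-0.029,0,0,0],[0,0,0,0,0,0],[0,0,0,0,0,0],[0,0,0,0,0,0]],
])

```text
clock: 22.45
position: [0.3933, -0.1291, 0.2754]
ee_rot: [2.693, 1.41, 0.401]
force: [-0.7, 1.1, 0.3]
width: 0.007
gripper_force: 0.0
```

Run:
```python
from st import *
where(); im=arm.get_image("side"); save(im,"side6.png"); print(arm.observe()["position"])
p=cloud(im); d=p-hub; h=d@nn+.027; m=(h>.02)&(h<.05)&(np.hypot(d@l,d@v)<.09)&(np.hypot(d@l,d@v)>.035)&(d@l>-.04)
q=np.c_[d[m]@l,d[m]@v].astype(np.float32); print(len(q),cv2.fitLine(q,cv2.DIST_HUBER,0,.01,.01).ravel(),q.mean(0)) if len(q) else 0
a=dict(np.load("side0.npz"))["pixels"].astype(int); b=im["pixels"].astype(int)
```

```text
clock 22.45 q [ 0.1682 -0.0803  0.1209  2.1743 -0.1627  0.8122 -0.2183] a 0.08150187073376694 b 0.09181690254530298 out 0.14448689914372045 F in tool axes [ 0.5972 -1.1665 -0.3954] z.nn -0.9682473473943545 yaw th 3.1461487391733884 w 0.006787400841057941
[ 0.3933 -0.1291  0.2754]
109 [0.6522 0.758  0.0453 0.0369] [0.0451 0.0375]
```

View pics/side6.png

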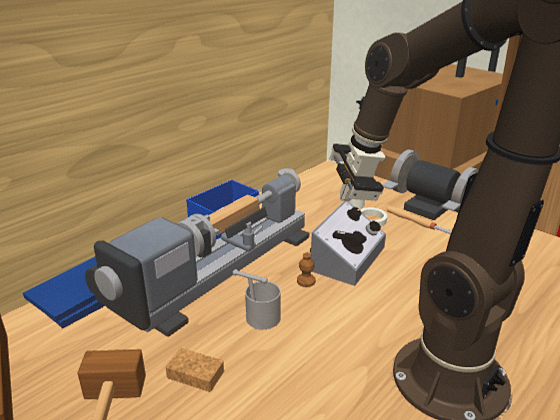

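The key leans in the pot (250,285), the handle is back at its rest direction (348,238), and the finial, sander and tape have not moved. I'll compare the handle angle with the first image, then hand in.

Run:
```python
from st import *
r=[]
for im in (dict(np.load("side0.npz")),arm.get_image("side")):
    p=cloud(im); d=p-hub; h=d@nn+.027; m=(h>.02)&(h<.05)&(np.hypot(d@l,d@v)<.09)&(np.hypot(d@l,d@v)>.035)&(d@l>-.04)
    q=np.c_[d[m]@l,d[m]@v].astype(np.float32); r.append(q.mean(0)); print(len(q),cv2.fitLine(q,cv2.DIST_HUBER,0,.01,.01).ravel(),q.mean(0))
if np.linalg.norm(r[0]-r[1])<.003: print(arm.sign_off())
```

```text
115 [0.669  0.7433 0.0489 0.041 ] [0.0446 0.0371]
117 [0.693  0.7209 0.048  0.0382] [0.0449 0.0371]
the job is handed in; nothing more can be done
None
```

The job is handed in: the key stands tip down in the pot, and the starter was turned until its stop was felt at about 1.16 rad, held there about 1.7 s at roughly 17 N, and let spring fully back, with nothing else seen to move.

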